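# Raise the splash-shield sash to its clip

### The arm

A 6-joint arm with a two-finger parallel gripper is mounted at the origin on the work surface. World frame = base frame: x ahead of the robot, y to its left, z up, the work surface at z = 0. Lengths are in mm, angles in rad, forces in N, time in s.
With the tool pointing down it reaches from about 325 to 1000 mm from the base axis. Payload 5.1 kg.
Tool frame: the origin (TCP) lies where the fingers leave the gripper's body, on its centre line; the fingertips stand 73 mm ahead of it and the grasp point (between the pads) lies 54 mm ahead of it; z points along the fingers, y is the direction in which the jaws open and shut (so a half turn about z gives the same grasp; the last joint's range is limited). The gripper opens to 85 mm and grips with 20 to 120 N. Pads are 22 mm wide; open, the fingers measure 114 mm over their backs; the gripper's body (76 mm by 85 mm) begins 54 mm behind the grasp point. The pads swing forward as they close: fully open they stand 13 mm farther back than shut.
Start: joints at [-1.192, 0.124, 1.65, -0, 1.367, -0.083], TCP at [289.582, -581.917, 303.922] pointing down, gripper open.
Joint ranges: [-2.61, 2.61], [-1.02, 2.33], [0.03, 2.71], [-1.35, 4.49], [0.32, 2.68], [-2.91, 2.91]. Speed limits (rad/s): [2.57, 2.57, 3.14, 3.14, 3.14, 3.14].

### API

Orientations are given as a 3x3 rotation matrix whose columns are the frame's x, y, z axes.
In Python, from plant import r gives the robot as it stands.
- The arm moves only by the tool move_arm, never from a script. Its argument "commands" is one flat list of numbers, 6 for each row, row after row: the shift along the world's x, y, z in units of 40 cm (1.0 is 40 cm), then the turn, a rotation vector about the world's x, y, z in units of 0.5 rad (1.0 is 0.5 rad). In form: [x, y, z, wx, wy, wz, x, y, z, wx, wy, wz, ...]. A call has 1 to 8 rows; each row is the pose to reach, as a shift and turn from the pose commanded when the call began; what a row does not reach only later rows make up. A row lasts 1/10 s, in which the tool goes at most 50 mm and 8.59 degrees, less where a joint would pass 70% of its speed; a pose out of reach is approached as far as the arm can. A call with a number of a shift or a turn outside -1 to 1 is refused whole. A call with a gripper value outside its range is refused whole. "jaw" is the opening, from -1 (shut) to 1 (fully open), set as the call begins (left out, the last holds). The fingers move at their own pace and stop on an object; "newtons" is the grip in N (left out, the last holds). Time passes only in rows, so rows that repeat a pose let the fingers close. It gives the time, the measured TCP pose, the force and the opening at its end, in the units of the state.
- r.sense(): the state, without advancing time (a new reading comes with each control period).
- r.capture(name): name is "scene" or "top" or "wrist"; returns a dict with "img" (480x640x3 uint8, red, green, blue), "fx", "fy", "cx", "cy" (pixels), "rvec" (rotation vector, rad) and "tvec" (3), from world to camera coordinates, as OpenCV has them; the wrist camera has in their place "hand_eye" (4x4, takes a point from camera to tool coordinates, whose origin is the TCP and whose axes are the flange's). Camera axes: x right, y down, z forward; pixel columns grow to the right and rows downward; lengths in mm; the calibration is good to about 2 mm. The wrist camera is an equidistant fisheye: a pixel r from the principal point sees the ray r / f radians off the axis. A picture is of the moment at which its call begins: read the wrist's pose just before it. There is no depth.
- r.close_job(): hands the job in, once; it reports no verdict.
Trained networks look in a picture, given as the dict that the camera call returned (one of the last four; its "shot" number tells which), for a name from the list of things; names that differ only in an ending like _2 or _b are one class to them, and where a whole thing is asked for, a point or a joint stands for the part that bears it (a point fixed in the world has none). Each returns a list of dicts, best first, with "p" (0 to 1); they miss things now and then, are a little off and sometimes report something else, mostly with a low value. They report only what shows in the picture. A call takes as long as a camera call.
- r.look_for(name, picture): "rect" ([left, top, right, bottom] in pixels, round what is visible of it).
- r.regions_of(name, picture): "region" (480x640 bool, what is visible of it) and "rect" ([left, top, right, bottom] in pixels, round what is visible of it).
The state is a dict: "time": time; "joints": joint angles; "joint_velocities": joint speeds; "joint_torque": joint torques, N m; "tcp_pos": TCP position; "tool_rot": TCP orientation; "force": force on the tool from outside, world axes, zero at the start; "torque": the same for the moment, N m; "opening": opening from 0.0 (shut) to 1.0 (fully open).
Only numpy, scipy, OpenCV 4.12 (cv2) and the standard library are available. Lean on these libraries where they do the work, as an engineer would, in place of code of your own. Each camera call takes 0.05 s, during which the arm holds its last target. There are 200 camera calls.

### The job

Two clear splash shields stand on the microscope bench, a wide one with a rack of objectives behind it and a narrow one. Push the wide shield's sash up from under its front lip until the lip is level with the black marker clip on that shield's post, and leave it standing there. Leave the clip, the narrow shield's sash and the rack of objectives where they are.

Things in the scene. Friction and masses are not known exactly. Their poses are not given: they have to be found in the camera images.
- wide_lip (a point): WIDE shield's lip: aluminium ledge 240 mm long, 10 thick, 33 deep in front of a clear 120 mm pane sliding straight up between fixed 330 mm posts. Point: mid front edge, mid-thickness. x: away from robot, y: left along lip, z: up. Starts 90 to 110 mm up, free space below and in front; upper stop 260. Counterbalanced: takes 4 to 7 N, stays where left, but rubbing fingers drag it: back out level.
- wide_mark (a point): Black plastic marker clip, 40 x 40 x 10 mm with a small round screw head on its outer side, clamped around the left (+y) post of the wide shield, 160 to 220 mm above the bench. Point: its centre. The lip is level with it when this point and the lip's point have the same height. A firm push would shift the clip.
- narrow_lip (a point): The same point on the lip of the NARROW shield's sash, which is alike but 150 mm long and stands to the left or right of the wide one, with its own clip. Not to be moved.
- objectives: Black rack, 60 x 160 x 22 mm, with four steel microscope objectives standing on it (72 mm high in all), loose on the bench behind the wide shield. Origin: centre of the underside; its near face is 45 mm or more beyond the pane. Not to be moved.

How it is judged (in metres and radians):
At the end, for the whole second after the job is handed in: The lip of the wide shield's sash stands level with that shield's marker clip, within 15 mm up or down, and stays there (z of wide_lip in the frame of wide_mark between -0.015 and 0.015 m); the robot touches nothing.
It fails at once if the wide shield's marker clip is shifted by more than 10 mm (distance of wide_mark from where it was at the start of the episode above 0.01 m).
It fails at once if the narrow shield's sash is moved by more than 10 mm (distance of narrow_lip from where it was at the start of the episode above 0.01 m).
It fails at once if the rack of objectives is shifted by more than 20 mm (distance of objectives from where it was at the start of the episode above 0.02 m).
It also fails if it takes over 35 s, if anything falls off the work surface, if the arm or the gripper's body presses on something with over 40 N, if the wrist force passes 120 N, or if a joint passes its speed limit or range.

## Working session

There is one attempt and no reset: what is moved stays moved. The work goes in short steps, Python scripts to look and compute and a tool call to move; the robot and the scene stay as the last step left them, time stands still between calls to the robot, and variables do not carry over. Pictures are saved under pics/ and viewed, about 8 in all and at most 12, crops included, and the job is handed in when it is done.

Besides the shell and the picture viewer there is one more tool, called after "Request:" as name(argument=value, ...) on one line, values as JSON. move_arm: Moves the arm, as the interface text tells. Its arguments: {"type":"object","properties":{"commands":{"type":"array","items":{"type":"number"}},"jaw":{"type":"number"},"newtons":{"type":"number"}},"required":["commands"]}

```bash
mkdir -p pics; cat > h.py <<'E'
import numpy as np, cv2
from plant import r
def save(c,n): cv2.imwrite(f'pics/{n}.png',cv2.cvtColor(c['img'],cv2.COLOR_RGB2BGR))
def cam(c):
    R=cv2.Rodrigues(np.array(c['rvec'],float))[0]; t=np.array(c['tvec'],float).ravel()
    K=np.array([[c['fx'],0,c['cx']],[0,c['fy'],c['cy']],[0,0,1]]); return K,R,t
def tri(c1,p1,c2,p2):
    P=[]
    for c in (c1,c2):
        K,R,t=cam(c); P.append(K@np.c_[R,t])
    X=cv2.triangulatePoints(P[0],P[1],np.array(p1,float).reshape(2,1),np.array(p2,float).reshape(2,1)).ravel()
    return X[:3]/X[3]
def ray(c,p):
    K,R,t=cam(c); return -R.T@t, R.T@np.linalg.inv(K)@np.array([p[0],p[1],1.])
def proj(c,X):
    K,R,t=cam(c); x=K@(R@np.array(X,float)+t); return x[:2]/x[2]
E
python3 - <<'E'
from h import *
import pickle
D={}
for n in('scene','top'):
    c=r.capture(n); save(c,n); D[n]=c
    K,R,t=cam(c); print(n,'pos',-R.T@t,'fwd',R[2])
    for k in('wide_lip','wide_mark','narrow_lip','objectives'):
        print(k,[(round(d['p'],2),np.round(d['rect'])) for d in r.regions_of(k,c)[:3]])
pickle.dump(D,open('d.pkl','wb'))
E
```

```text
scene pos [1016.0581286  -324.86276191  645.3493177 ] fwd [-0.49694518  0.52684656 -0.68954927]
wide_lip [(0.74, array([297., 116., 388., 266.]))]
wide_mark [(0.46, array([385., 131., 407., 157.]))]
narrow_lip [(0.76, array([142., 240., 263., 390.]))]
objectives [(0.67, array([352., 242., 439., 336.]))]
top pos [533.95583347  74.35378159 936.2204635 ] fwd [ 0.16488196 -0.04074311 -0.98547143]
wide_lip [(0.76, array([154., 258., 335., 312.]))]
wide_mark [(0.88, array([147., 277., 174., 303.]))]
narrow_lip [(0.56, array([381., 238., 504., 284.]))]
objectives [(0.95, array([202., 202., 296., 239.]))]
```

View pics/scene.png

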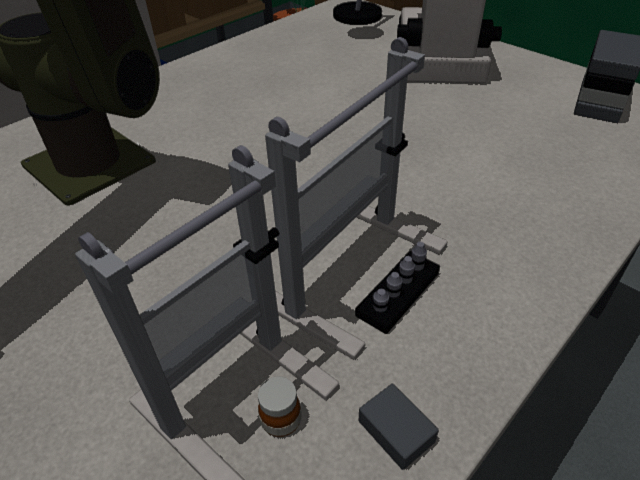

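View pics/top.png

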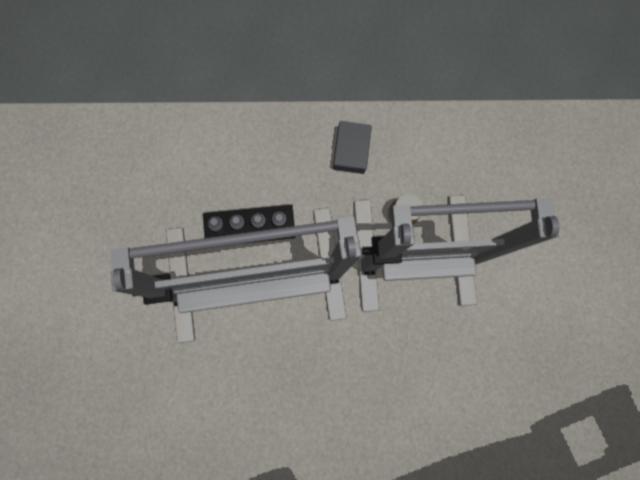

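The scene view shows the shields from behind, with the wide one further back: its clip is at about (397,146) and the rack is at (400,290). In the top view the wide lip's front edge runs from (180,312) to (330,290), and the clip is at (158,290) on the left post. The narrow shield stands to the right.

```bash
python3 - <<'E'
from h import *
import pickle
D=pickle.load(open('d.pkl','rb')); s,t=D['scene'],D['top']
def onz(c,p,z):
    o,d=ray(c,p); return o+d*(z-o[2])/d[2]
print('mark',tri(s,(397,146),t,(160,290)))
for z in(95,105,115):
    a,b=onz(t,(180,312),z),onz(t,(331,290),z); print(z,a,b,np.linalg.norm(a-b))
a,b=onz(t,(383,278),105),onz(t,(475,275),105);print('narrow',a,b)
# feet / rack
print('rack',[onz(t,p,22) for p in((203,212),(292,205),(294,233),(205,239))])
# clip rows in scene
reg=cv2.resize(s['img'][90:270,280:440],None,fx=4.5,fy=3.3,interpolation=cv2.INTER_CUBIC)
R=r.sense();print(R['tool_rot'],R['force'],R['joints'])
w=r.capture('wrist');save(w,'w0');print(w['hand_eye'],w['fx'],w['cx'],w['cy'])
E
```

```text
mark [595.06963596 271.17661842 169.32487112]
95 [560.40959745 253.37273549  95.        ] [589.69034126  15.26765817  95.        ] 239.89870738603767
105 [560.09512859 251.24464943 105.        ] [589.02779785  15.97004388 105.        ] 237.0469138575162
115 [559.78065973 249.11656338 115.        ] [588.36525444  16.67242959 115.        ] 234.19512032899473
narrow [606.24693702 -67.30022479 105.        ] [ 607.98908069 -215.5167453   105.        ]
rack [array([736.32066028, 231.8909748 ,  22.        ]), array([746.54190915,  75.11983926,  22.        ]), array([695.98196172,  72.45981324,  22.        ]), array([688.0519332 , 227.90526648,  22.        ])]
[[ 8.95279559e-01  4.45504782e-01 -7.75581038e-06]
 [ 4.45504782e-01 -8.95279559e-01  2.42114539e-05]
 [ 3.84270000e-06 -2.51312704e-05 -1.00000000e+00]] [-0.20019593 -0.33600985  0.39714673] [-1.19162405e+00  1.23789272e-01  1.65033369e+00  1.79392980e-06
  1.36749505e+00 -8.25660914e-02]
[[ 1.33381920e-04 -9.66269416e-01 -2.57533296e-01  6.53271370e+01]
 [ 9.99999760e-01  3.03861081e-04 -6.22171131e-04 -1.37336169e-01]
 [ 6.79439281e-04 -2.57533151e-01  9.66269225e-01 -6.93531648e+01]
 [ 0.00000000e+00  0.00000000e+00  0.00000000e+00  1.00000000e+00]] 371.64829954431775 319.1387412397069 238.67835295273653
```

Request:
move_arm(commands=[0.02, 0.125, 0.02, 0, 0, 0, 0.05, 0.25, 0.04, 0, 0, 0, 0.08, 0.375, 0.06, 0, 0, 0, 0.11, 0.5, 0.08, 0, 0, 0, 0.15, 0.625, 0.1, 0, 0, 0, 0.18, 0.75, 0.1, 0, 0, 0, 0.2, 0.875, 0.1, 0, 0, 0, 0.22, 1.0, 0.1, 0, 0, 0], jaw=-1, newtons=40)

```text
time: 1.35
tcp_pos: [375.4, -192.9, 344.4]
tool_rot: [[0.896, 0.445, 0.001], [0.445, -0.896, -0.001], [0.001, 0.001, -1.0]]
force: [2.3, 0.8, 0.1]
opening: -0.002
```

Request:
move_arm(commands=[0.0, 0.125, 0, 0.3, 0, 0, 0, 0.25, 0, 0.6, 0, 0, 0, 0.375, 0, 0.9, 0, 0, 0.02, 0.5, 0, 1, 0, 0, 0.02, 0.6, 0, 1, 0, 0, 0.02, 0.7, 0, 1, 0, 0])

```text
time: 1.95
tcp_pos: [383.2, 86.7, 343.9]
tool_rot: [[0.895, 0.445, 0.001], [0.39, -0.786, 0.479], [0.214, -0.429, -0.878]]
force: [0.8, -0.2, 0.0]
opening: 0.001
```

```bash
python3 - <<'E'
from h import *
np.set_printoptions(precision=3,suppress=True)
R=r.sense();print(R['time'],R['joints'],R['tcp_pos'],R['tool_rot'])
E
```

```text
1.95 [-0.168 -0.529  2.18   0.492  1.579  0.923] [383.22   86.681 343.95 ] [[ 0.895  0.445  0.001]
 [ 0.39  -0.786  0.479]
 [ 0.214 -0.429 -0.878]]
```

Request:
move_arm(commands=[0, 0, 0, 0.3, 0, 0, 0, 0, 0, 0.6, 0, 0, 0, -0.05, 0, 0.9, 0, 0, 0, -0.1, 0, 1, 0, 0])

```text
time: 2.35
tcp_pos: [382.9, 44.9, 342.9]
tool_rot: [[0.896, 0.445, -0.001], [0.24, -0.48, 0.844], [0.375, -0.756, -0.537]]
force: [-0.2, 0.0, -0.9]
opening: 0.002
```

```bash
cat > k.py <<'E'
import numpy as np
from scipy.spatial.transform import Rotation as Ro
from scipy.optimize import least_squares
np.set_printoptions(precision=3,suppress=True)
def fk(q,p):
    e,d1,a1,a2,a3,d4,d6=p
    A=Ro.from_euler('Z',q[0]); B=A*Ro.from_euler('Y',q[1]); C=A*Ro.from_euler('Y',q[1]+q[2])
    W=C*Ro.from_euler('ZYZ',[q[3],q[4],q[5]])
    return A.apply([a1,e,d1])+B.apply([0,0,a2])+C.apply([a3,0,d4])+W.apply([0,0,d6]), W
E
python3 - <<'E'
from h import *
from k import *
import os,pickle
R=r.sense();print(R['time'],R['joints'],R['tcp_pos'],R['tool_rot'])
q=R['joints'];W=fk(q,[0]*7)[1].as_matrix();print(W.T@R['tool_rot'])
E
```

```text
2.35 [-0.452 -0.426  2.23   0.895  1.808  0.659] [382.869  44.934 342.877] [[ 0.896  0.445 -0.001]
 [ 0.24  -0.48   0.844]
 [ 0.375 -0.756 -0.537]]
[[ 0. -1.  0.]
 [ 1. -0. -0.]
 [-0.  0.  1.]]
```

```bash
cat >> k.py <<'E'
Q=[[-1.191624,.1237893,1.6503337,0,1.367495,-.082566],[-.168,-.529,2.18,.492,1.579,.923],[-.452,-.426,2.23,.895,1.808,.659]]
P=[[289.582,-581.917,303.922],[383.22,86.681,343.95],[382.869,44.934,342.877]]
def fit(Q=Q,P=P):
    p0=np.array([50,250,0,400,0,400,200.]); s=np.array([60,80,20,80,20,80,60])
    f=lambda p:np.r_[np.concatenate([fk(q,p)[0]-x for q,x in zip(Q,P)])/1.0,(p-p0)/s*.1]
    return least_squares(f,p0)
Z90=Ro.from_matrix([[0,-1,0],[1,0,0],[0,0,1.]])
LO=np.array([-2.61,-1.02,.03,-1.35,.32,-2.91]);HI=np.array([2.61,2.33,2.71,4.49,2.68,2.91])
def ik(T,Rm,p,q0):
    def f(q):
        x,W=fk(q,p); return np.r_[(x-T)/100,((W*Z90).inv()*Ro.from_matrix(Rm)).as_rotvec(),(q-q0)*1e-4]
    s=least_squares(f,np.clip(q0,LO+.01,HI-.01),bounds=(LO,HI)); return s.x,np.abs(f(s.x)[:6]).max()
E
python3 - <<'E'
from k import *
s=fit();p=s.x;print(p,s.fun)
yaw=.122
z=np.array([np.cos(yaw),np.sin(yaw),0])
for th in (0,.4,.8):
  zz=Ro.from_euler('Z',th).apply(z);x=np.array([0,0,1.]);Rm=np.c_[x,np.cross(zz,x),zz]
  for T in([470,120,80],[520,128,80],[520,128,160],[470,120,160],[450,120,250]):
    for q0 in ([0,0,2.2,3.1,1.2,1.5],[-.5,.2,2.2,1.8,1.5,1.0],[-.3,.2,2.2,1.8,1.5,-1.0],[0,0.5,2.4,3.1,.6,-1.5]):
        q,e=ik(T,Rm,p,np.array(q0))
        if e<.02: print(th,T,q); break
    else: print(th,T,'none',e)
E
```

```text
[ 53.72  222.731   0.546 452.665  42.531 612.575 202.839] [ 0.107  0.013 -0.18  -0.015 -0.001  0.034 -0.056 -0.084  0.146  0.006
 -0.034  0.003  0.066  0.213  0.266  0.005]
0 [470, 120, 80] [ 0.151  0.21   2.556  3.173  1.195 -1.582]
0 [520, 128, 80] [ 0.152  0.276  2.453  3.175  1.158 -1.584]
0 [520, 128, 160] [ 0.152 -0.008  2.506  3.18   0.927 -1.594]
0 [470, 120, 160] [ 0.151 -0.134  2.62   3.179  0.915 -1.593]
0 [450, 120, 250] [ 0.163 -0.557  2.679  3.22   0.552 -1.637]
0.4 [470, 120, 80] [-0.119  0.223  2.536  2.464  1.267 -1.335]
0.4 [520, 128, 80] [-0.078  0.289  2.432  2.498  1.227 -1.323]
0.4 [520, 128, 160] [-0.078  0.015  2.483  2.433  1.052 -1.17 ]
0.4 [470, 120, 160] [-0.119 -0.107  2.597  2.388  1.063 -1.143]
0.4 [450, 120, 250] [-0.128 -0.518  2.658  2.188  0.836 -0.813]
0.8 [470, 120, 80] [-0.273  0.296  2.422  1.916  1.419 -1.173]
0.8 [520, 128, 80] [-0.219  0.358  2.32   1.959  1.383 -1.144]
0.8 [520, 128, 160] [-0.219  0.123  2.364  1.919  1.315 -0.962]
0.8 [470, 120, 160] [-0.273  0.025  2.472  1.876  1.349 -0.961]
0.8 [450, 120, 250] [-0.29  -0.308  2.528  1.794  1.287 -0.681]
```

```bash
cat > path.py <<'E'
from h import *
from k import *
p=fit().x
def Rfwd(yaw,pitch=0):
    z=np.array([np.cos(yaw),np.sin(yaw),0]);x=np.array([0,0,1.]);return np.c_[x,np.cross(z,x),z]
E
python3 - <<'E'
from path import *
S=r.sense();q0=S['joints']
g,e=ik([450,113,110],Rfwd(.122),p,np.array([.15,.1,2.55,3.17,1.1,-1.58]));print(g,e)
N=27
qs=[q0+(g-q0)*i/N for i in range(N+1)]
base=None
off=np.array(S['tcp_pos'])-fk(q0,p)[0]
k=0
while k<N:
    T0,W0=fk(qs[k],p); print('call',np.round(T0,0),W0.as_matrix()[:,2])
    for j in range(1,6):
        if k+j>N: break
        T,W=fk(qs[k+j],p); rv=(W*W0.inv()).as_rotvec()
        print(np.round(np.r_[(T-T0)/400,rv/.5],2).tolist(),(W*W0.inv()).magnitude().round(2))
    k+=5
E
```

```text
[ 0.136  0.039  2.632  3.158  1.099 -1.578] 7.596527335125558e-10
call [383.  45. 343.] [-0.001  0.844 -0.537]Traceback (most recent call last):
  File "<stdin>", line 14, in <module>
AttributeError: 'float' object has no attribute 'round'
```

```bash
cat > go.py <<'E'
from path import *
def plan(q0,g,N,M=8):
    qs=[q0+(g-q0)*i/N for i in range(N+1)]; k=0
    while k<N:
        T0,W0=fk(qs[k],p); print('call',np.round(T0,0),W0.as_matrix()[:,2]); rows=[];j=1
        while k+j<=N and j<=M:
            T,W=fk(qs[k+j],p); rv=(W*W0.inv()).as_rotvec()/.5
            if np.abs(rv).max()>1: break
            rows.append(np.round(np.r_[(T-T0)/400,rv],2).tolist()); j+=1
        print(rows); k+=j-1
    print(np.round(fk(g,p)[0]))
E
python3 - <<'E'
from go import *
S=r.sense();q0=S['joints']
g,e=ik([450,113,110],Rfwd(.122),p,np.array([.15,.1,2.55,3.17,1.1,-1.58]))
plan(q0,g,22)
E
```

```text
call [383.  45. 343.] [-0.001  0.844 -0.537]
[[0.03, 0.05, -0.01, 0.18, -0.22, 0.05], [0.05, 0.09, -0.01, 0.36, -0.43, 0.08], [0.07, 0.13, -0.01, 0.52, -0.65, 0.08], [0.1, 0.17, -0.02, 0.66, -0.85, 0.05]]
call [422. 113. 336.] [ 0.137  0.97  -0.199]
[[0.02, 0.03, -0.0, 0.14, -0.19, -0.05], [0.04, 0.06, -0.01, 0.27, -0.37, -0.13], [0.06, 0.08, -0.01, 0.38, -0.54, -0.23], [0.08, 0.1, -0.02, 0.48, -0.69, -0.35], [0.1, 0.11, -0.03, 0.55, -0.83, -0.49], [0.11, 0.12, -0.05, 0.6, -0.95, -0.65]]
call [467. 160. 317.] [0.438 0.869 0.229]
[[0.02, 0.0, -0.02, 0.05, -0.09, -0.17], [0.03, 0.01, -0.04, 0.08, -0.16, -0.35], [0.04, 0.0, -0.07, 0.09, -0.22, -0.53], [0.05, -0.0, -0.11, 0.07, -0.25, -0.72], [0.05, -0.01, -0.14, 0.04, -0.27, -0.91]]
call [488. 156. 260.] [0.739 0.591 0.323]
[[0.0, -0.01, -0.04, -0.04, 0.01, -0.19], [-0.0, -0.02, -0.09, -0.11, 0.04, -0.38], [-0.01, -0.04, -0.14, -0.19, 0.09, -0.56], [-0.02, -0.05, -0.2, -0.28, 0.16, -0.73], [-0.04, -0.07, -0.25, -0.4, 0.24, -0.89]]
call [472. 128. 158.] [0.958 0.253 0.134]
[[-0.02, -0.02, -0.06, -0.12, 0.11, -0.15], [-0.05, -0.04, -0.12, -0.24, 0.23, -0.29]]
[450. 113. 110.]
```

Request:
move_arm(commands=[0.01, 0.05, -0.01, 0.18, -0.22, 0.05, 0.03, 0.09, -0.01, 0.36, -0.43, 0.08, 0.04, 0.13, -0.01, 0.52, -0.65, 0.08, 0.06, 0.17, -0.02, 0.66, -0.85, 0.05, 0.06, 0.17, -0.02, 0.66, -0.85, 0.05])

```text
time: 2.85
tcp_pos: [406.5, 114.2, 333.7]
tool_rot: [[0.647, 0.75, 0.137], [0.068, -0.235, 0.969], [0.76, -0.618, -0.203]]
force: [0.9, -0.1, -0.7]
opening: 0.001
```

Request:
move_arm(commands=[0.02, 0.03, 0, 0.14, -0.19, -0.05, 0.03, 0.06, -0.01, 0.27, -0.37, -0.13, 0.04, 0.08, -0.01, 0.38, -0.54, -0.23, 0.05, 0.1, -0.02, 0.48, -0.69, -0.35, 0.06, 0.11, -0.03, 0.55, -0.83, -0.49, 0.07, 0.12, -0.05, 0.6, -0.95, -0.65, 0.07, 0.12, -0.05, 0.6, -0.95, -0.65])

```text
time: 3.55
tcp_pos: [434.4, 162.0, 314.2]
tool_rot: [[0.189, 0.877, 0.442], [-0.333, -0.366, 0.869], [0.924, -0.311, 0.223]]
force: [-0.2, 0.1, 0.1]
opening: 0.001
```

```bash
python3 - <<'E'
from go import *
S=r.sense();q0=S['joints'];print(S['time'],q0,S['tcp_pos'],fk(q0,p)[0],S['tool_rot'],S['force'])
g,e=ik([450,113,110],Rfwd(.122),p,np.array([.15,.1,2.55,3.17,1.1,-1.58]))
plan(q0,g,13)
E
```

```text
3.55 [-0.198 -0.31   2.489  1.911  1.483 -0.329] [434.366 162.005 314.229] [434.323 162.078 314.191] [[ 0.189  0.877  0.442]
 [-0.333 -0.366  0.869]
 [ 0.924 -0.311  0.223]] [-0.185  0.093  0.121]
call [434. 162. 314.] [0.442 0.869 0.223]
[[0.02, 0.0, -0.01, 0.05, -0.09, -0.15], [0.04, 0.0, -0.03, 0.08, -0.16, -0.31], [0.06, -0.0, -0.06, 0.1, -0.22, -0.48], [0.07, -0.01, -0.08, 0.09, -0.26, -0.66], [0.08, -0.01, -0.12, 0.07, -0.28, -0.83]]
call [467. 156. 267.] [0.716 0.615 0.33 ]
[[0.01, -0.01, -0.04, -0.03, 0.0, -0.18], [0.02, -0.02, -0.08, -0.08, 0.02, -0.35], [0.02, -0.03, -0.12, -0.15, 0.06, -0.52], [0.01, -0.05, -0.17, -0.23, 0.11, -0.69], [0.01, -0.06, -0.22, -0.32, 0.17, -0.84], [-0.0, -0.08, -0.28, -0.44, 0.25, -0.99]]
call [466. 126. 156.] [0.962 0.243 0.127]
[[-0.02, -0.02, -0.06, -0.11, 0.1, -0.14], [-0.04, -0.03, -0.11, -0.23, 0.22, -0.26]]
[450. 113. 110.]
```

The kinematic model matches to within 0.1 mm, so I'll carry on with the plan.

Request:
move_arm(commands=[0.02, 0, -0.01, 0.05, -0.09, -0.15, 0.03, 0, -0.03, 0.08, -0.16, -0.31, 0.04, 0, -0.06, 0.1, -0.22, -0.48, 0.05, -0.01, -0.08, 0.09, -0.26, -0.66, 0.06, -0.01, -0.12, 0.07, -0.28, -0.83, 0.06, -0.01, -0.12, 0.07, -0.28, -0.83])

```text
time: 4.15
tcp_pos: [459.1, 157.9, 267.2]
tool_rot: [[-0.095, 0.693, 0.714], [-0.385, -0.687, 0.616], [0.918, -0.217, 0.332]]
force: [0.0, 0.2, -0.4]
opening: 0.004
```

Request:
move_arm(commands=[0.01, -0.01, -0.04, -0.03, 0, -0.18, 0.02, -0.02, -0.08, -0.08, 0.02, -0.35, 0.02, -0.03, -0.12, -0.15, 0.06, -0.52, 0.01, -0.05, -0.17, -0.23, 0.11, -0.69, 0.01, -0.06, -0.22, -0.32, 0.17, -0.84, 0, -0.08, -0.28, -0.44, 0.25, -0.99, 0, -0.08, -0.28, -0.44, 0.25, -0.99])

```text
time: 4.85
tcp_pos: [459.4, 125.6, 155.7]
tool_rot: [[-0.103, 0.255, 0.962], [-0.12, -0.963, 0.242], [0.987, -0.09, 0.13]]
force: [-0.4, 0.1, -0.2]
opening: -0.001
```

Request:
move_arm(commands=[-0.02, -0.02, -0.06, -0.11, 0.1, -0.14, -0.04, -0.03, -0.1, -0.23, 0.22, -0.26, -0.04, -0.03, -0.1, -0.23, 0.22, -0.26, -0.04, -0.03, -0.1, -0.23, 0.22, -0.26])

```text
time: 5.25
tcp_pos: [444.9, 113.7, 118.3]
tool_rot: [[-0.008, 0.122, 0.992], [0.001, -0.992, 0.122], [1.0, 0.002, 0.008]]
force: [0.5, -0.8, 0.7]
opening: 0.001
```

```bash
python3 - <<'E'
from path import *
import pickle
S=r.sense();print(S['time'],S['joints'],S['tcp_pos'],S['tool_rot'],S['force'])
w=r.capture('wrist');save(w,'w1');w['S']=S
pickle.dump(w,open('w1.pkl','wb'))
for k in('wide_lip','wide_mark','narrow_lip'):
    print(k,[(round(d['p'],2),np.round(d['rect'])) for d in r.regions_of(k,w)[:3]])
E
```

```text
5.25 [ 0.142 -0.004  2.648  3.163  1.081 -1.583] [444.948 113.736 118.27 ] [[-0.008  0.122  0.992]
 [ 0.001 -0.992  0.122]
 [ 1.     0.002  0.008]] [ 0.451 -0.806  0.654]
wide_lip [(0.65, array([129.,  69., 503., 292.]))]
wide_mark [(0.94, array([ 78., 157., 147., 177.]))]
narrow_lip [(0.76, array([576., 109., 639., 289.]))]
```

View pics/w1.png

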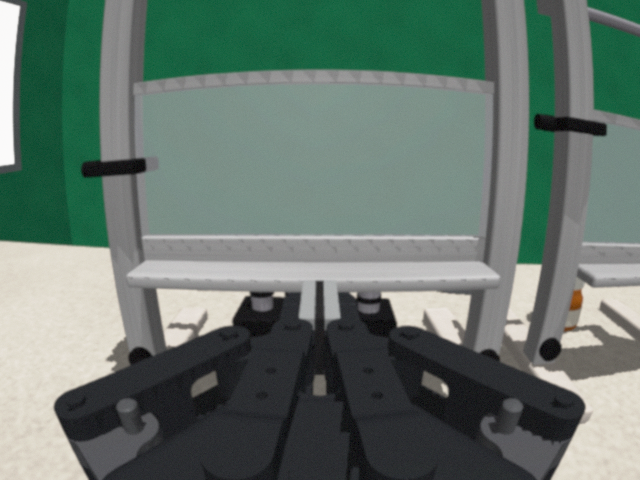

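The wrist view shows the wide lip straight ahead, with its front face at rows ~278–290 across columns 130–498. The clip's front face is at (82–147, 161–176), and the closed fingers are below the lip. The narrow shield is at the far right.

```bash
cat > wr.py <<'E'
from path import *
def wray(w,px):
    S=w['S'];H=np.array(w['hand_eye']);u=(px[0]-w['cx'])/w['fx'];v=(px[1]-w['cy'])/w['fy']
    th=np.hypot(u,v);d=np.array([u,v,0])/max(th,1e-9)*np.sin(th);d[2]=np.cos(th)
    R=np.array(S['tool_rot']);return R@H[:3,3]+S['tcp_pos'],R@H[:3,:3]@d
XL=np.array([np.cos(.122),np.sin(.122),0]);YL=np.array([-XL[1],XL[0],0]);O=np.array([574.5,134,0])
def onx(w,px,x):
    o,d=wray(w,px);s=(x-(o-O)@XL)/(d@XL);P=o+s*d;return np.array([(P-O)@XL,(P-O)@YL,P[2]])
E
python3 - <<'E'
from wr import *
import pickle
w=pickle.load(open('w1.pkl','rb'))
g=cv2.cvtColor(w['img'],cv2.COLOR_RGB2GRAY)
print('clip col100',g[150:185,100],'col120',g[150:185,120]);print('lip col250',g[255:300,250])
for px in((130,280),(498,280),(250,278),(250,290)):print('lip',px,onx(w,px,0))
for x in(10,17,24):print('clip',x,[onx(w,q,x) for q in((84,169),(145,166),(100,162),(100,176))])
E
python3 -c "
import cv2
a=cv2.imread('pics/w1.png')[140:300,60:280]
cv2.imwrite('pics/c1.png',cv2.resize(a,None,fx=3.6,fy=3.6,interpolation=cv2.INTER_NEAREST))"
```

```text
clip col100 [101  98 100  97  97  96  96  94  93  87  71  49  32  22  24  23  21  22
  24  20  20  18  23  19  21  26  46  60  72  72  76  77  73  74  73] col120 [141 140 143 142 142 139 141 140 134 110  74  41  28  25  22  19  22  23
  22  15  20  18  22  19  52  90 117 127 128 129 127 128 127 127 127]
lip col250 [139 141 143 139 142 141 156 175 189 191 197 195 195 199 201 196 195 198
 199 199 199 199 200 202 188 171 166 160 153 147 143 139 135 133 128 119
 103  96  99 105  92  67  52  44  49]
lip (130, 280) [  0.    116.485 102.891]
lip (498, 280) [  -0.    -116.692  103.441]
lip (250, 278) [  0.     36.418 106.41 ]
lip (250, 290) [-0.    36.881 98.8  ]
clip 10 [array([ 10.   , 149.86 , 174.545]), array([ 10.   , 102.346, 173.341]), array([ 10.   , 136.145, 178.114]), array([ 10.   , 136.868, 169.084])]
clip 17 [array([ 17.   , 154.956, 174.29 ]), array([ 17.   , 105.869, 173.046]), array([ 17.   , 140.787, 177.977]), array([ 17.   , 141.534, 168.648])]
clip 24 [array([ 24.   , 160.052, 174.035]), array([ 24.   , 109.392, 172.751]), array([ 24.   , 145.429, 177.84 ]), array([ 24.   , 146.2  , 168.213])]
```

View pics/c1.png

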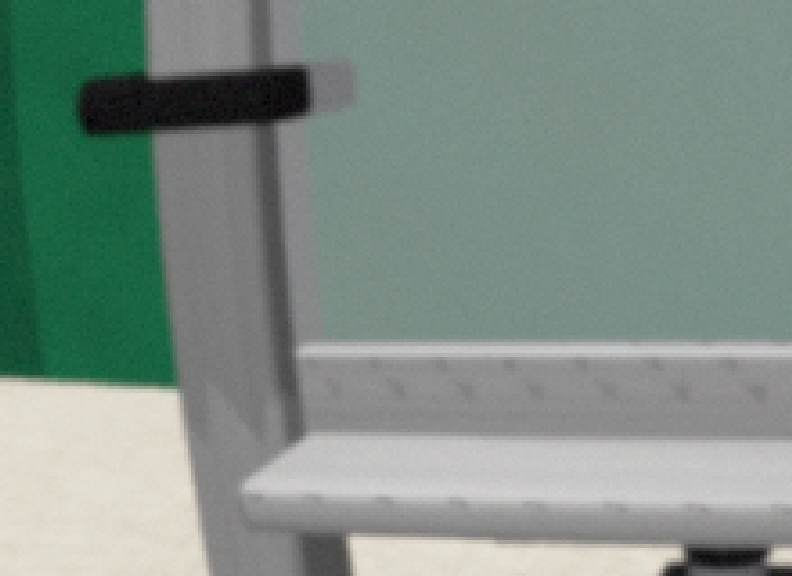

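Request:
move_arm(commands=[0, 0, -0.05, 0, 0, 0, 0, 0, -0.1, 0, 0, 0, 0, 0, -0.115, 0, 0.01, 0, 0, 0, -0.115, 0, 0.01, 0])

```text
time: 5.85
tcp_pos: [443.5, 113.2, 69.2]
tool_rot: [[0.005, 0.12, 0.993], [0.004, -0.993, 0.12], [1.0, 0.003, -0.005]]
force: [1.1, 0.2, -0.1]
opening: -0.002
```

Request:
move_arm(commands=[0.05, 0.006, 0, 0, 0, 0, 0.1, 0.012, 0, 0, 0, 0, 0.15, 0.018, 0, 0, 0, 0, 0.2, 0.025, 0, 0, 0, 0, 0.2, 0.025, 0, 0, 0, 0, 0.2, 0.025, 0, 0, 0, 0])

```text
time: 6.45
tcp_pos: [523.5, 123.3, 70.9]
tool_rot: [[0.002, 0.12, 0.993], [0.004, -0.993, 0.12], [1.0, 0.004, -0.002]]
force: [1.1, -1.0, -1.1]
opening: -0.002
```

```bash
cat > snap.py <<'E'
from wr import *
import sys,pickle
n=sys.argv[1]
S=r.sense();print(S['time'],S['joints'],S['tcp_pos'],S['tool_rot'][2],S['force'])
w=r.capture('wrist');save(w,n);w['S']=S;pickle.dump(w,open(n+'.pkl','wb'))
E
python3 snap.py w2
```

```text
6.45 [ 0.138  0.309  2.44   3.162  1.177 -1.582] [523.531 123.292  70.906] [ 1.     0.004 -0.002] [ 1.066 -0.988 -1.057]
```

View pics/w2.png

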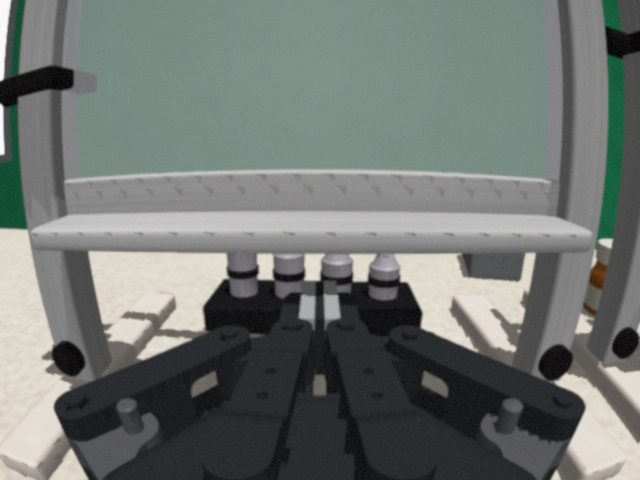

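The fingers are level and below the lip, with the tips at row 282 and the lip's front face at rows 233–250. Nothing is touching. I'll refine the lip's depth and height from this view.

```bash
python3 - <<'E'
from wr import *
import pickle
for n,pts in(('w2',((33,238),(592,238),(250,233),(250,250),(400,233),(400,250))),('w1',((130,280),(498,280),(250,279),(250,291)))):
    w=pickle.load(open(n+'.pkl','rb'));print(n,'tip local x',(np.array(w['S']['tcp_pos'])-O)@XL+73)
    for x in(0,5):print(x,[onx(w,q,x)[1:] for q in pts])
w=pickle.load(open('w2.pkl','rb'))
g=cv2.cvtColor(w['img'],cv2.COLOR_RGB2GRAY);print(g[225:258,250],g[60:110,40])
E
```

```text
w2 tip local x 21.10627584371678
0 [array([117.664, 102.894]), array([-118.04 ,  103.404]), array([ 19.423, 104.818]), array([19.708, 98.755]), array([-31.941, 104.941]), array([-32.315,  98.848])]
5 [array([122.659, 101.551]), array([-122.731,  102.082]), array([ 20.38 , 103.554]), array([20.677, 97.241]), array([-33.095, 103.682]), array([-33.483,  97.338])]
w1 tip local x -58.05536478524681
0 [array([116.485, 102.891]), array([-116.692,  103.441]), array([ 36.455, 105.783]), array([36.921, 98.157])]
5 [array([119.478, 100.922]), array([-119.487,  101.485]), array([ 37.461, 103.886]), array([37.939, 96.07 ])]
[194 194 196 198 197 193 182 166 140 135 147 155 150 148 147 144 142 138
 137 136 134 132 130 125 120 113 109 107 106 108 111 111 111] [137 135 136 138 136 137 131 114  73  39  27  12  22  20  18  16  19  24
  15  23  10  14  20  11  17  14  16  19  14  16  46  77 105 119 119 119
 120 120 122 119 119 122 120 116 119 120 119 120 117 120]
```

Request:
move_arm(commands=[0, 0, 0.015, 0, 0, 0, 0, 0, 0.025, 0, 0, 0, 0, 0, 0.035, 0, 0, 0, 0, 0, 0.045, 0, 0, 0, 0, 0, 0.055, 0, 0, 0, 0, 0, 0.065, 0, 0, 0, 0, 0, 0.075, 0, 0, 0, 0, 0, 0.075, 0, 0, 0])

```text
time: 7.3
tcp_pos: [523.1, 123.2, 100.1]
tool_rot: [[0.003, 0.12, 0.993], [0.004, -0.993, 0.12], [1.0, 0.004, -0.004]]
force: [0.7, 0.4, -3.3]
opening: 0.001
```

```bash
python3 snap.py w3
```

```text
7.3 [ 0.139  0.204  2.466  3.163  1.096 -1.584] [523.15  123.245 100.126] [ 1.     0.004 -0.004] [ 0.695  0.356 -3.284]
```

View pics/w3.png

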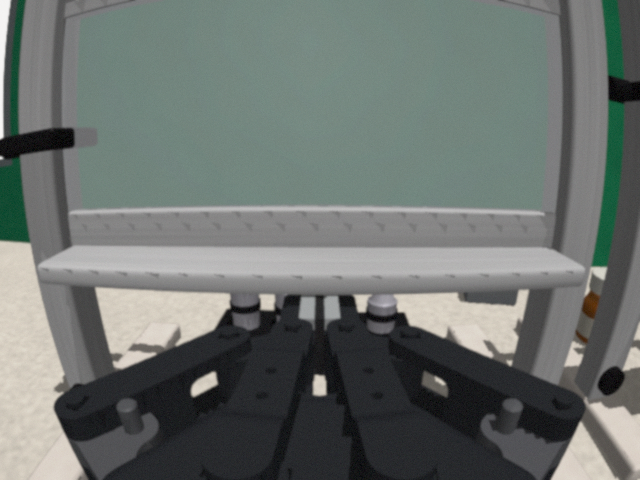

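The lip's front face is now at rows ~271–291 with the finger tips hidden directly under it, and the force is −3.3 N. That looks like contact with the sash already being carried.

```bash
python3 - <<'E'
from wr import *
import pickle
w=pickle.load(open('w3.pkl','rb'))
g=cv2.cvtColor(w['img'],cv2.COLOR_RGB2GRAY);print(g[262:300,200])
print('lip',[onx(w,q,3)[1:] for q in((41,270),(583,270),(200,271),(200,291))])
for n,c,a,b in(('w3',30,132,155),('w2',40,68.5,90.5),('w1',100,161,176)):
    w=pickle.load(open(n+'.pkl','rb'))
    print(n,[onx(w,(c,v),x)[1:] for x in(15,20) for v in(a,b)])
E
```

```text
[183 186 186 188 188 187 188 189 188 192 186 182 172 164 157 151 146 141
 137 137 135 132 132 127 123 123 120 116 112 127 160 185 202 208 209 210
 210 207]
lip [array([119.631, 116.358]), array([-119.24 ,  117.227]), array([ 39.907, 118.589]), array([ 40.78 , 110.502])]
w3 [array([127.508, 177.844]), array([128.289, 167.241]), array([132.304, 178.316]), array([133.113, 167.326])]
w2 [array([120.706, 177.296]), array([120.259, 166.888]), array([125.263, 178.822]), array([124.8  , 168.033])]
w1 [array([139.415, 178.675]), array([140.201, 168.773]), array([142.729, 178.592]), array([143.534, 168.462])]
```

Request:
move_arm(commands=[0, 0, 0.015, 0, 0, 0, 0, 0, 0.035, 0, 0, 0, 0, 0, 0.055, 0, 0, 0, 0, 0, 0.075, 0, 0, 0, 0, 0, 0.095, 0, 0, 0, 0, 0, 0.11, 0, 0, 0, 0, 0, 0.12, 0, 0, 0, 0, 0, 0.125, 0, 0, 0])

```text
time: 8.15
tcp_pos: [523.3, 123.2, 150.5]
tool_rot: [[0.002, 0.119, 0.993], [0.004, -0.993, 0.119], [1.0, 0.004, -0.003]]
force: [-2.0, -0.5, -5.0]
opening: -0.003
```

```bash
python3 snap.py w4
```

```text
8.15 [ 0.138  0.026  2.498  3.165  0.95  -1.588] [523.304 123.222 150.469] [ 1.     0.004 -0.003] [-2.001 -0.479 -5.021]
```

View pics/w4.png

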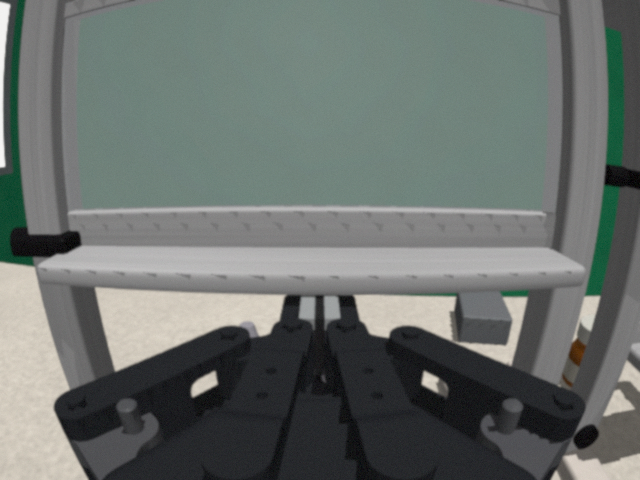

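The sash rides on the fingers with the same lip rows as before. The clip is now at (12–80, 230–256), slightly above the lip.

```bash
python3 - <<'E'
from wr import *
import pickle
w=pickle.load(open('w4.pkl','rb'))
g=cv2.cvtColor(w['img'],cv2.COLOR_RGB2GRAY);print(g[222:262,45],g[262:300,200])
print('lip',[onx(w,q,3)[1:] for q in((200,272),(200,291),(400,272),(400,291))])
print('clip',[onx(w,(45,v),x)[1:] for x in(15,20) for v in(230.5,254)])
E
```

```text
[129 131 129 131 128 129 130 128 130 127 124 114  83  47  25  18  21  24
  20  22  20  16  14  22  20  17  23  19  17  16  13  13  17  21  49  73
 107 128 150 172] [179 181 184 184 183 185 185 184 186 187 188 178 171 163 155 152 146 139
 138 136 134 128 129 126 128 122 120 110 110 122 149 185 203 207 205 202
 202 201]
lip [array([ 39.849, 168.624]), array([ 40.679, 160.944]), array([-33.694, 169.027]), array([-34.271, 161.498])]
clip [array([123.383, 181.924]), array([126.139, 170.421]), array([128.033, 180.708]), array([130.889, 168.785])]
```

Request:
move_arm(commands=[0, 0, 0.007, 0, 0, 0, 0, 0, 0.014, 0, 0, 0, 0, 0, 0.02, 0, 0, 0, 0, 0, 0.02, 0, 0, 0, 0, 0, 0.02, 0, 0, 0])

```text
time: 8.7
tcp_pos: [523.7, 123.3, 158.4]
tool_rot: [[0.002, 0.119, 0.993], [0.004, -0.993, 0.119], [1.0, 0.004, -0.002]]
force: [-2.2, -0.1, -2.9]
opening: 0.001
```

Request:
move_arm(commands=[0, 0, -0.01, 0, 0, 0, 0, 0, -0.025, 0, 0, 0, 0, 0, -0.04, 0, 0, 0, 0, 0, -0.04, 0, 0, 0, 0, 0, -0.04, 0, 0, 0])

```text
time: 9.2
tcp_pos: [523.6, 123.3, 141.7]
tool_rot: [[0.003, 0.12, 0.993], [0.004, -0.993, 0.12], [1.0, 0.004, -0.004]]
force: [0.3, 0.3, 0.1]
opening: -0.0
```

Request:
move_arm(commands=[-0.05, -0.006, 0, 0, 0, 0, -0.1, -0.012, 0, 0, 0, 0, -0.15, -0.018, 0, 0, 0, 0, -0.18, -0.022, 0, 0, 0, 0, -0.18, -0.022, 0, 0, 0, 0, -0.18, -0.022, 0, 0, 0, 0])

```text
time: 9.8
tcp_pos: [451.9, 114.5, 142.5]
tool_rot: [[0.002, 0.12, 0.993], [0.004, -0.993, 0.12], [1.0, 0.004, -0.002]]
force: [-0.7, -0.6, -0.3]
opening: 0.001
```

```bash
python3 snap.py w5
```

```text
9.8 [ 0.143 -0.112  2.653  3.17   0.968 -1.591] [451.94  114.539 142.55 ] [ 1.     0.004 -0.002] [-0.712 -0.631 -0.261]
```

View pics/w5.png

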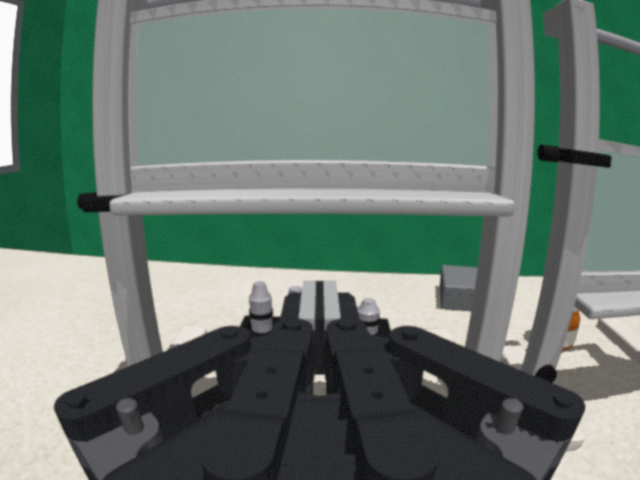

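The lip now stands beside the clip: lip left end at rows ~199–214, clip at (80–112, 195–210). The fingers are free. I'll check the numbers in all three views.

```bash
python3 - <<'E'
from wr import *
import pickle
w=pickle.load(open('w5.pkl','rb'))
g=cv2.cvtColor(w['img'],cv2.COLOR_RGB2GRAY);print(g[188:218,95],g[190:222,180])
def edges(c,a,b):
    d=np.diff(g[a:b,c].astype(float));return a+d.argmin()+.5,a+d.argmax()+.5
ce=edges(95,185,220);print('clip edges',ce,[onx(w,(95,v),x)[1:] for x in(15,20) for v in ce])
for c in(180,400):print('lip',c,[onx(w,(c,v),3)[1:] for v in(200,213)])
for n in('scene','top'):
    c=r.capture(n)
    for k in('wide_mark','narrow_lip','objectives'): print(n,k,[np.round(d['rect']) for d in r.regions_of(k,c)[:1]])
E
```

```text
[86 84 83 75 55 35 29 27 29 30 27 24 28 21 24 18 15 19 14 25 21 17 21 37
 53 70 73 76 78 72] [166 187 199 202 200 202 205 207 210 204 189 181 168 160 152 148 145 144
 139 136 130 122 117  99  92  80  74  75  76  73  73  75]
clip edges (np.float64(191.5), np.float64(212.5)) [array([139.692, 182.097]), array([141.472, 168.34 ]), array([143.13 , 181.495]), array([144.952, 167.408])]
lip 180 [array([ 73.705, 176.55 ]), array([ 74.275, 169.112])]
lip 400 [array([-48.299, 176.163]), array([-48.644, 168.948])]
scene wide_mark []
scene narrow_lip [array([141., 239., 260., 387.])]
scene objectives [array([354., 242., 440., 337.])]
top wide_mark [array([146., 295., 167., 304.])]
top narrow_lip [array([381., 240., 504., 281.])]
top objectives [array([202., 202., 296., 243.])]
```

```bash
python3 -c "
from h import *
print(r.close_job())"
```

```text
the job is handed in; nothing more can be done
None
```

I pushed the wide shield's sash up about 72 mm, from a lip height of about 101 mm, and handed the job in at about 10 s. The closed fingers pushed level from under the lip. I then lowered them clear by about 16 mm and backed out level.

- **Lip and clip:** the last wrist view put the lip at about 173 mm and the wide clip at about 174 mm. The difference of about 2 mm is well inside the 15 mm allowed. The force on the tool was near zero and the fingers stood clear of everything.
- **Narrow sash and rack:** both were unchanged in the top and scene views, within a few pixels.
- **Check that failed:** the scene view no longer detected the wide clip, and in the top view only part of it was found, probably because the raised lip or the arm hides it. Its height came out at 173–174 mm in the wrist views before and after, so there is no sign that it shifted.

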